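# Put the slicer blade inserts away in the child-safe chest

### The job

Put the washed slicer blade inserts that lie on the draining mat away in the wooden child-safe chest. Its drawer has no handle: feel along the finger groove behind the top edge of the drawer front until your fingertip drops into the hidden recess, press the catch there so that the drawer springs out a little, and draw the drawer well out. Lay every insert, rib up, in a lane of its own on the sloping rack in the drawer, lying flat and slid down against the bottom lip, then push the drawer shut without slamming it until it latches and stays shut, and leave the two grinders as they stand.

Things in the scene. Friction and masses are not known exactly. Their poses are not given: they have to be found in the camera images.
- chest: Wooden counter chest with one drawer and no handle, fixed: 210 mm deep (its x) x 346 mm wide (its y) x 150 mm high. Origin: centre of its underside, on the worktop; x points from its front to its back, so the drawer front looks to its -x. The shut drawer front is a board over the whole front, chest x = -123 to -107 mm, 8 to 150 mm above the worktop.
- groove (a point): Middle of the floor of the finger groove behind the drawer front (chest x = -88, y = 0, z = 136 mm); axes as the chest's. The groove is 34 mm wide (x) and 326 mm long (y), its black plastic floor lies 14 mm below the drawer front's top edge and the chest top on either side. In one place, not known beforehand, the floor is missing: the hidden recess.
- groove_end (a point): Left end (+y) of the groove floor, chest y = +163 mm. The floor is five equal bays 65.2 mm long, centred at groove y = -130.4, -65.2, 0, +65.2 and +130.4 mm. One of them, another from start to start, is the hidden recess: open over its whole 65.2 x 34 mm and 14 mm deeper. Its bottom, of the same black plastic (122 mm above the worktop), is the catch plate.
- catch (a joint): How far the catch plate at the bottom of the hidden recess is pressed down, in m: 0 at rest, stop at 0.009. Spring: about 2 N at first, 5 N at the stop. From about 0.006 on the drawer is free and an ejector springs it out by 30 mm or more. The plate comes up again when let go. The drawer cannot be opened otherwise.
- drawer (a joint): How far the drawer is out (towards the chest's -x), in m: about 0.0015 when latched, stop at 0.11. 1 N of friction; it stays where it is left, but over the last 35 mm of shutting an ejector resists with 2.5 to 6 N, and where the catch snaps in it takes about 12 N. Pushed to 0 or a little beyond (stop -0.002) it latches by itself; not latched, it springs out again.
- front_top (a point): Middle of the top edge of the drawer front (centre of its thickness); moves with the drawer; axes as the chest's. The front is 16 mm thick, 346 mm wide, 142 mm high and flat, its top edge 150 mm above the worktop; it can be pinched by the top edge from above, or pushed.
- rack (a point): Middle of the foot of the sloping white rack in the drawer, where slope and bottom lip meet; moves with the drawer. x points up the slope (18 degrees above level, rising to the back of the chest), y along the lip (the chest's y), z off the slope. 26 mm above the worktop, 41 mm behind the back face of the drawer front. The lip is 9 mm high. Slick: an insert slides down to the lip by itself.
- rack_top (a point): Middle of the upper end of the slope, 70 mm up from the lip; axes as the rack's. Four lanes lie side by side, centred at rack y = -117, -39, +39 and +117 mm, 74 mm wide between low ridges 4 mm wide and 7 mm high. Drawer sides (70 mm above the worktop) at rack y = -156 and +156 mm. The rack is clear of the chest when the drawer is drawn out to its stop.
- insert0: Slicer blade insert with a straight slanting blade: white plate 60 (its x) x 70 (its y) x 9 mm, steel face, with a white finger rib in the middle, 44 mm long (x), 14 mm wide (y), top 28 mm above the underside: take it by the rib. About 0.07 kg. Origin: centre of its underside; z points out of the rib side. Lies on the mat. May be absent (None). In the rack its x lies along the slope, either way round.
- insert1: Slicer blade insert with rows of upright teeth: white plate 60 (its x) x 70 (its y) x 9 mm, steel face, with a white finger rib in the middle, 44 mm long (x), 14 mm wide (y), top 28 mm above the underside: take it by the rib. About 0.07 kg. Origin: centre of its underside; z points out of the rib side. Lies on the mat. May be absent (None). In the rack its x lies along the slope, either way round.
- insert2: Slicer blade insert with rows of round holes: white plate 60 (its x) x 70 (its y) x 9 mm, steel face, with a white finger rib in the middle, 44 mm long (x), 14 mm wide (y), top 28 mm above the underside: take it by the rib. About 0.07 kg. Origin: centre of its underside; z points out of the rib side. Lies on the mat. May be absent (None). In the rack its x lies along the slope, either way round.
- insert3: Slicer blade insert with wavy blades: white plate 60 (its x) x 70 (its y) x 9 mm, steel face, with a white finger rib in the middle, 44 mm long (x), 14 mm wide (y), top 28 mm above the underside: take it by the rib. About 0.07 kg. Origin: centre of its underside; z points out of the rib side. Lies on the mat. May be absent (None). In the rack its x lies along the slope, either way round.
- mat: Black rubber draining mat with fine grey ridges, 225 x 215 x 3 mm, fixed. Origin: centre of its underside. Mind the wall cabinet over the back of the worktop: its underside is 470 mm above the worktop and its doors stand at x = 0.62 m, y below 0.05 m.
- salt: Salt grinder, 54 mm thick, 136 mm high, upright; stays where it is. Origin: centre of its underside.
- pepper: Pepper grinder, the same size; stays where it is. Origin: centre of its underside.
There are look-alikes about, which are no part of the job. Leave any red or turquoise look-alike of the insert1 alone.

How it is judged:
By the outcome, as a careful person would: the job done as asked, in the order asked, and still so for the second after the job is handed in, with the robot touching nothing.
Of insert0, insert1, insert2, insert3 only 3 to 4 are there at a start; the rules pass over those that are not, and their reading is None.
At some moment in a run one of insert0, insert1, insert2, insert3 may be knocked a few centimetres aside while the robot is not near it.
Once in a run the grip may slacken for a moment while it holds something.
It also fails if it takes over 210 s, if anything falls off the work surface, if the arm or the gripper's body presses on something with over 40 N, if the wrist force passes 120 N, or if a joint passes its speed limit or range.

### The arm

A 6-joint arm with a two-finger parallel gripper is mounted at the origin on a cart in front of the work surface, level with it; the furniture and walls round the work are solid. World frame = base frame: x ahead of the robot, y to its left, z up, the work surface at z = 0. Lengths are in m, angles in rad, forces in N, time in s.
With the tool pointing down it reaches from about 0.25 to 0.775 m from the base axis. Payload 4 kg.
Tool frame: the origin (TCP) lies midway between the tips of the shut fingers; the grasp point (between the pads) lies grip_point_offset behind it (grip_point_offset is the distance from the TCP to the grasp point, in m); z points along the fingers, y is the line along which they close (so a half turn about z gives the same grasp; the last joint's range is limited). The gripper opens to 94 mm and grips with 3 to 60 N. Pads are 16 mm wide; open, the fingers measure 119 mm over their backs; the gripper's body (75 mm by 177 mm) begins 78 mm behind the grasp point.
Start: joints at [-1.248, 0.087, 1.371, -0, 1.684, -0.103], TCP at [0.227, -0.501, 0.206] pointing down, gripper open.
Joint ranges: [-3.1, 3.1], [-0.76, 2.03], [0.27, 2.55], [-1.08, 4.22], [0.17, 2.65], [-2.57, 2.57]. Speed limits (rad/s): [2.79, 2.79, 3.14, 3.14, 3.14, 3.14].

### API

Orientations are given as [roll, pitch, yaw] about the fixed x, y, z axes, in that order (R = Rz(yaw) Ry(pitch) Rx(roll)).
In Python, from bench import * gives the robot as it stands. The module is installed in compiled form; this text tells all that it offers.
- The arm moves only by the tool apply_moves, never from a script. Its argument "commands" is a list of rows, each a list of 7 numbers: the turn, a rotation vector about the world's x, y, z in rad, then the shift along the world's x, y, z in m, then the opening in per cent of the stroke, from 0 (shut) to 100 (fully open). In form: [[ax, ay, az, x, y, z, jaw], ...]. A call has exactly 5 rows; each row is the pose to reach, as a shift and turn from the pose commanded when the call began; what a row does not reach only later rows make up. A row lasts 1/10 s, in which the tool goes at most 50 mm and 8.59 degrees, less where a joint would pass 70% of its speed; a pose out of reach is approached as far as the arm can. A call with a gripper value outside its range is refused whole. The fingers move at their own pace and stop on an object; the grip force is fixed at half the most. Time passes only in rows, so rows that repeat a pose let the fingers close, or fill a call up. It gives the time, the measured TCP pose, the force, the opening and the grip force at its end, in the units of the state.
- get_obs(): the state, without advancing time (a new reading comes with each control period).
- snapshot(name): name is "scene" or "top" or "wrist"; returns a dict with "pixels" (420x560x3 uint8, red, green, blue), "vertical_fov" (degrees; the focal length in pixels is half the picture's height over the tangent of half this angle, whatever the lens; pixels are square), "cx", "cy" (the principal point, pixels), "rvec" (rotation vector, rad) and "tvec" (3), from world to camera coordinates, as OpenCV has them. Camera axes: x right, y down, z forward; pixel columns grow to the right and rows downward; lengths in m; the calibration is good to about 2 mm. A picture is of the moment at which its call begins. There is no depth.
- close_job(): hands the job in; it is judged then, once.
Trained networks look in the newest picture that a camera, given by its name, has taken for a name from the list of things; names that differ only in an ending like _2 or _b are one class to them, and where a whole thing is asked for, a point or a joint stands for the part that bears it (a point fixed in the world has none). Each returns a list of dicts, best first, with "score" (0 to 1); they miss things now and then, are a little off and sometimes report something else, mostly with a low value. They report only what shows in the picture. A call takes as long as a camera call. They do not tell look-alikes from the thing itself.
- masks_of(camera, query): "mask" (420x560 bool, what is visible of it) and "extent" ([left, top, right, bottom] in pixels, round what is visible of it).
- place_of(camera, query): "pixel" ([column, row] in pixels: a listed point, or the origin of a listed thing).
The state is a dict: "time": time; "joint_positions": joint angles; "qvel": joint speeds; "joint_torque": joint torques, N m; "tool_pos": TCP position; "ee_rot": TCP orientation; "wrist_force": force on the tool from outside, world axes, zero at the start; "wrist_torque": the same for the moment, N m; "width": finger opening in m; "finger_force": force on a finger pad.
Only numpy, scipy, OpenCV 4.12 (cv2) and the standard library are available. Lean on these libraries where they do the work, as an engineer would, in place of code of your own. Each camera call takes 0.05 s, during which the arm holds its last target. There are 200 camera calls.

## Working session

There is one attempt and no reset: what is moved stays moved. The work goes in short steps, Python scripts to look and compute and a tool call to move; the robot and the scene stay as the last step left them, time stands still between calls to the robot, and variables do not carry over. Pictures are saved under pics/ and viewed, at most 16 in all, crops included, and the job is handed in when it is done.

Besides the shell and the picture viewer there is one more tool, called after ">>>" by a JSON object that holds its "api" and its "payload". apply_moves: Moves the arm, as the interface text tells. Its arguments: {"type":"object","properties":{"commands":{"type":"array"}},"required":["commands"]}

```bash
mkdir -p pics; cat > h.py <<'E'
from bench import *
import numpy as np, cv2
def snap(n,save=None):
    s=snapshot(n); 
    if save: cv2.imwrite('pics/'+save,s['pixels'][:,:,::-1])
    return s
def ray(s,px):
    f=210/np.tan(np.radians(s['vertical_fov'])/2)
    R,_=cv2.Rodrigues(np.array(s['rvec'],float)); t=np.array(s['tvec'],float)
    d=R.T@np.array([(px[0]-s['cx'])/f,(px[1]-s['cy'])/f,1]); return -R.T@t,d
def onz(s,px,z):
    c,d=ray(s,px); return c+d*(z-c[2])/d[2]
def proj(s,P):
    f=210/np.tan(np.radians(s['vertical_fov'])/2)
    R,_=cv2.Rodrigues(np.array(s['rvec'],float)); q=R@np.array(P,float)+np.array(s['tvec'],float)
    return np.array([s['cx']+f*q[0]/q[2],s['cy']+f*q[1]/q[2]])
E
python3 - <<'E'
from h import *
np.set_printoptions(precision=4,suppress=True)
o=get_obs(); print(o)
for n in ['scene','top']:
    s=snap(n,n+'0.png'); print(n,s['vertical_fov'],s['cx'],s['cy'],ray(s,(280,210)))
    for q,z in [('chest',0),('groove',.136),('groove_end',.136),('front_top',.15),('insert0',.003),('insert1',.003),('insert2',.003),('insert3',.003),('mat',0),('salt',0),('pepper',0)]:
        for r in place_of(n,q)[:3]: print(q,np.round(r['pixel'],1),round(r['score'],2),onz(s,r['pixel'],z).round(4))
E
```

```text
{'time': 0.0, 'joint_positions': array([-1.2481,  0.0879,  1.3722,  0.    ,  1.6836, -0.1031]), 'qvel': array([-0.0011, -0.001 ,  0.0008,  0.0007, -0.0005, -0.0014]), 'joint_torque': array([  0.0002, -34.0177, -30.2427,   0.0717,   0.0332,  -0.0002]), 'tool_pos': array([ 0.227 , -0.5004,  0.2043]), 'ee_rot': array([-3.1395, -0.0002,  0.4258]), 'wrist_force': array([ 0.7629, -0.1852, -0.099 ]), 'wrist_torque': array([-0.0189, -0.006 , -0.0106]), 'finger_force': 0.0, 'width': 0.09383561754546688}
scene 48.04793434397372 278.5273131181064 208.3451799728502 (array([0.351 , 0.5036, 1.2295]), array([ 0.1469, -0.567 , -0.8105]))
chest [229.5 292. ] 0.63 [ 0.6387 -0.0395 -0.    ]
chest [248.4 193.3] 0.33 [ 0.6921 -0.395   0.    ]
groove [257.3 278. ] 0.59 [ 0.55   -0.0359  0.136 ]
groove [327.8 208.9] 0.5 [ 0.4178 -0.3009  0.136 ]
groove_end [231.1 333.8] 0.55 [0.5682 0.1241 0.136 ]
groove_end [232.8 210.8] 0.31 [ 0.6787 -0.2234  0.136 ]
front_top [270.9 277.3] 0.64 [ 0.5144 -0.04    0.15  ]
insert0 [321.  233.4] 0.87 [ 0.4275 -0.301   0.003 ]
insert0 [349.4 146.1] 0.79 [ 0.4068 -0.6904  0.0
[... 1167 characters left out ...]
38 -0.6621  0.003 ]
insert0 [298.5 268.6] 0.93 [ 0.4165 -0.3187  0.003 ]
insert1 [292.9 237.2] 0.95 [ 0.5118 -0.3002  0.003 ]
insert1 [410.7 229.1] 0.94 [ 0.5438 -0.6621  0.003 ]
insert1 [298.5 268.6] 0.93 [ 0.4165 -0.3187  0.003 ]
insert2 [292.9 237.2] 0.95 [ 0.5118 -0.3002  0.003 ]
insert2 [410.7 229.1] 0.94 [ 0.5438 -0.6621  0.003 ]
insert2 [298.5 268.6] 0.93 [ 0.4165 -0.3187  0.003 ]
insert3 [292.9 237.2] 0.95 [ 0.5118 -0.3002  0.003 ]
insert3 [410.7 229.1] 0.94 [ 0.5438 -0.6621  0.003 ]
insert3 [298.5 268.6] 0.93 [ 0.4165 -0.3187  0.003 ]
mat [311.1 253.8] 0.85 [ 0.4623 -0.3567  0.    ]
salt [298.9 173.7] 0.53 [ 0.7112 -0.316   0.    ]
pepper [327.7 179. ] 0.79 [ 0.6962 -0.406   0.    ]
```

View pics/scene0.png

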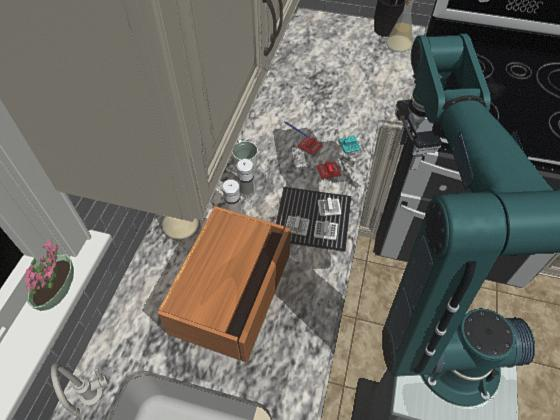

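View pics/top0.png

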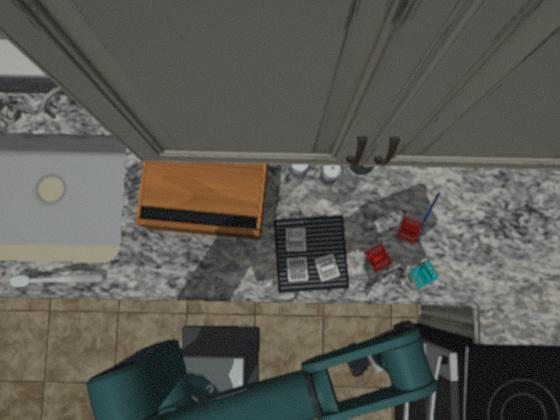

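Scene picture: the chest has a black groove running from about (232,334) to (280,235). Three white inserts are on the mat, at top-view pixels (295,237), (298,268) and (328,268). The red look-alikes at (410,230) and (377,258) and the turquoise one at (424,273) lie off the mat. Next I'll take the wrist camera over the mat for a close look.

>>> {"api": "apply_moves", "payload": {"commands": [[0, 0, -0.1, 0.03, 0.02, 0.04, 0], [0, 0, -0.2, 0.06, 0.04, 0.08, 0], [0, 0, -0.3, 0.09, 0.06, 0.11, 0], [0, 0, -0.4, 0.12, 0.08, 0.13, 0], [0, 0, -0.48, 0.15, 0.1, 0.15, 0]]}}

```text
time: 1.7
tool_pos: [0.3785, -0.4, 0.3577]
ee_rot: [3.14, -0.002, -0.058]
wrist_force: [-0.1, -0.5, -1.2]
width: 0.0577
finger_force: 0.0
```

>>> {"api": "apply_moves", "payload": {"commands": [[0, 0, 0, 0.02, 0.02, 0, 0], [0, 0, 0, 0.04, 0.04, 0, 0], [0, 0, 0, 0.05, 0.07, 0, 0], [0, 0, 0, 0.05, 0.07, 0, 0], [0, 0, 0, 0.05, 0.07, 0, 0]]}}

```text
time: 2.2
tool_pos: [0.4273, -0.3307, 0.3558]
ee_rot: [3.141, -0.0, -0.053]
wrist_force: [-0.2, -0.9, -1.2]
width: 0.0174
finger_force: 0.0
```

```bash
python3 - <<'E'
from h import *
np.set_printoptions(precision=4,suppress=True)
o=get_obs(); print(o['time'],o['tool_pos'],o['ee_rot'],o['width'],o['joint_positions'])
s=snap('wrist','w1.png'); print(s['vertical_fov'],ray(s,(280,210)))
for q,z in [('groove',.136),('groove_end',.136),('front_top',.15),('insert0',.003),('mat',0)]:
    for r in place_of('wrist',q)[:5]: print(q,np.round(r['pixel'],1),round(r['score'],2),onz(s,r['pixel'],z).round(4))
E
```

```text
2.2 [ 0.4273 -0.3307  0.3558] [ 3.1406 -0.0002 -0.0531] 0.017406957611660383 [-0.7632  0.0859  1.0757 -0.0007  1.9792  0.8604]
65.42908129249251 (array([ 0.4965, -0.3342,  0.5354]), array([-0.2499,  0.0102, -0.9683]))
front_top [ 10.8 116.2] 0.78 [ 0.5231 -0.0306  0.15  ]
insert0 [421.1 142.4] 0.95 [ 0.4587 -0.56    0.003 ]
insert0 [270.  177.6] 0.88 [ 0.4148 -0.3151  0.003 ]
insert0 [505.8 165.9] 0.84 [ 0.4137 -0.6998  0.003 ]
insert0 [325.  171.7] 0.72 [ 0.4197 -0.4054  0.003 ]
insert0 [484.1  82.8] 0.67 [ 0.5439 -0.6521  0.003 ]
mat [291.1 147.7] 0.91 [ 0.4611 -0.3519  0.    ]
```

View pics/w1.png

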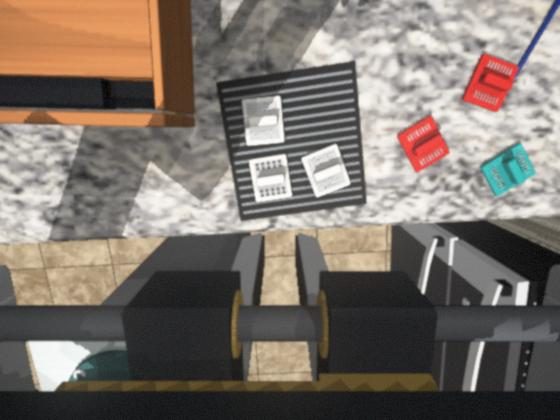

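Wrist picture: the mat holds three white inserts: straight blade at (263,120), teeth at (270,178) and wavy or holed at (325,170). The red look-alikes (422,143) and (490,82) and the turquoise one (508,168) are off the mat and stay put. The right-hand groove bay (columns 105–155, row 95) looks different from the rest and may be the recess. I'll look at the groove close up.

>>> {"api": "apply_moves", "payload": {"commands": [[0, 0, 0, 0.01, 0.05, 0, 0], [0, 0, 0, 0.02, 0.1, 0, 0], [0, 0, 0, 0.02, 0.15, 0, 0], [0, 0, 0, 0.02, 0.2, 0, 0], [0, 0, 0, 0.02, 0.25, 0, 0]]}}

```text
time: 3.0
tool_pos: [0.4468, -0.0816, 0.3555]
ee_rot: [3.142, -0.0, -0.056]
wrist_force: [0.5, 0.1, -0.3]
width: 0.0004
finger_force: 0.0
```

>>> {"api": "apply_moves", "payload": {"commands": [[0, 0, 0, 0, 0.02, 0, 0], [0, 0, 0, 0, 0.04, 0, 0], [0, 0, 0, 0, 0.04, 0, 0], [0, 0, 0, 0, 0.04, 0, 0], [0, 0, 0, 0, 0.04, 0, 0]]}}

```text
time: 3.5
tool_pos: [0.4473, -0.0439, 0.3553]
ee_rot: [3.141, 0.0, -0.056]
wrist_force: [-0.9, 0.3, -0.2]
width: 0.0003
finger_force: 0.0
```

```bash
python3 - <<'E'
from h import *
np.set_printoptions(precision=4,suppress=True)
o=get_obs(); print(o['time'],o['tool_pos'],o['ee_rot'],o['width'],o['joint_positions'])
s=snap('wrist'); p=s['pixels']
g=np.clip(p.astype(float)*1.0,0,255).astype(np.uint8); g=(255*(g/255.)**0.5).astype(np.uint8)
cv2.imwrite('pics/w2.png',g[:,:,::-1])
for q,z in [('groove',.136),('groove_end',.136),('front_top',.15)]:
    for r in place_of('wrist',q)[:2]: print(q,np.round(r['pixel'],1),round(r['score'],2),onz(s,r['pixel'],z).round(4))
E
```

```text
3.5 [ 0.4473 -0.0439  0.3553] [ 3.1411  0.0003 -0.0559] 0.00034160020269397826 [-0.2238 -0.1171  1.2767 -0.0006  1.9822  1.4026]
groove_end [126.1  92.8] 0.68 [0.5631 0.1271 0.136 ]
```

View pics/w2.png

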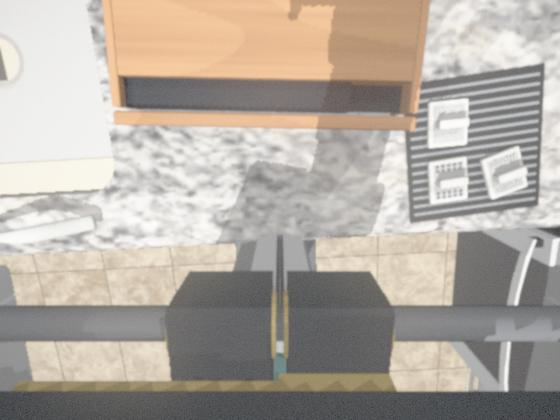

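```bash
python3 - <<'E'
from h import *
s=snap('wrist'); p=s['pixels'].astype(float)
c=p[66:140,105:430]; a=cv2.resize(c,None,fx=2.4,fy=3.5,interpolation=cv2.INTER_CUBIC)
b=np.clip(a*1.0,0,255); d=np.clip((a-10)*4,0,255)
cv2.imwrite('pics/w3.png',np.vstack([b,d]).astype(np.uint8)[:,:,::-1])
gr=p.mean(2)
for col in (130,180,230,280,330,360,390):
    print(col,gr[70:136,col].round(0).astype(int).tolist())
E
```

```text
130 [164, 164, 163, 162, 147, 112, 82, 56, 40, 35, 35, 29, 39, 37, 33, 36, 39, 41, 37, 38, 38, 39, 41, 37, 39, 42, 39, 42, 37, 37, 39, 39, 37, 32, 25, 25, 34, 58, 105, 147, 147, 131, 139, 153, 154, 155, 157, 157, 157, 161, 160, 161, 160, 153, 156, 166, 189, 204, 209, 199, 184, 167, 151, 138, 127, 122]
180 [168, 165, 168, 166, 162, 146, 112, 82, 60, 46, 45, 47, 42, 45, 44, 46, 40, 42, 45, 48, 48, 48, 49, 51, 49, 46, 47, 47, 44, 49, 46, 48, 50, 43, 44, 33, 36, 35, 46, 74, 102, 109, 112, 129, 145, 152, 148, 149, 150, 151, 154, 153, 151, 148, 144, 139, 144, 150, 152, 145, 135, 128, 137, 163, 188, 201]
230 [158, 156, 157, 160, 162, 161, 148, 116, 85, 63, 52, 49, 50, 49, 49, 52, 49, 51, 52, 48, 54, 54, 55, 54, 54, 53, 54, 58, 55, 56, 57, 55, 55, 56, 54, 50, 48, 40, 40, 51, 76, 105, 116, 117, 130, 150, 153, 152, 155, 157, 158, 157, 156, 155, 151, 149, 157, 186, 207, 205, 188, 166, 156, 160, 176, 185]
280 [160, 158, 156, 157, 160, 160, 163, 152, 125, 93, 64, 54, 54, 50, 55, 52, 54, 52, 53, 56, 58, 59, 56, 57, 56, 53, 59, 58, 54, 56, 58, 59, 59, 59, 58, 56, 53, 53, 47, 48, 52, 65, 91, 108, 12
[... 281 characters left out ...]
, 39, 42, 62, 93, 106, 103, 102, 104, 105, 108, 102, 105, 101, 99, 100, 102, 97, 90, 82, 92, 107, 112, 114, 113, 116, 113]
360 [102, 99, 102, 99, 97, 99, 96, 97, 94, 80, 64, 51, 56, 50, 49, 45, 38, 40, 35, 32, 38, 35, 35, 36, 39, 35, 30, 38, 34, 36, 38, 32, 36, 46, 36, 42, 39, 38, 41, 40, 46, 60, 84, 100, 103, 106, 105, 101, 104, 101, 103, 104, 101, 100, 98, 101, 102, 97, 86, 94, 109, 123, 121, 115, 112, 113]
390 [100, 101, 100, 100, 100, 100, 101, 99, 96, 88, 73, 58, 53, 50, 50, 43, 38, 37, 39, 39, 34, 42, 39, 37, 34, 32, 28, 38, 36, 38, 40, 38, 35, 38, 46, 42, 41, 41, 37, 41, 42, 43, 62, 79, 84, 88, 95, 101, 106, 108, 105, 102, 101, 99, 99, 98, 99, 97, 92, 90, 107, 141, 169, 183, 185, 191]
```

View pics/w3.png

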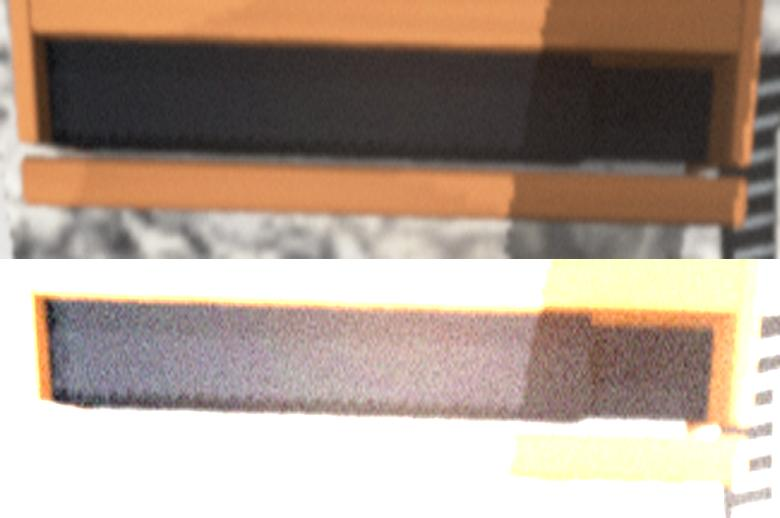

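```bash
python3 - <<'E'
from h import *
np.set_printoptions(precision=4,suppress=True)
s=snap('wrist')
for n,px in dict(gbL=(123.8,76.9),gbR=(411,81.5),fiL=(114.5,111.5),fiR=(414.6,117.3),foL=(114.5,123.5),foR=(414,129)).items(): print(n,onz(s,px,.15))
f=lambda a,b:(onz(s,a,.15)+onz(s,b,.15))/2
L=f((114.5,111.5),(114.5,123.5));R=f((414.6,117.3),(414,129)); d=L-R; print('len',np.linalg.norm(d),'yaw',np.arctan2(-d[0],d[1]))
yaw=np.arctan2(-d[0],d[1]); m=(L+R)/2; ex=np.array([np.cos(yaw),np.sin(yaw),0]);ey=np.array([-np.sin(yaw),np.cos(yaw),0])
og=m+ex*.115; print('chest',og,'recess',og-ex*.088-ey*.1304)
C=og-[0,0,.15]
st=snap('top')
for nm,P in dict(ft=(-.115,0,.15),ge=(-.088,.163,.136),g=(-.088,0,.136)).items():
    print(nm,proj(st,C+ex*P[0]+ey*P[1]+[0,0,P[2]]))
E
```

```text
gbL [0.5781 0.1212 0.15  ]
gbR [ 0.5558 -0.1957  0.15  ]
fiL [0.5422 0.1379 0.15  ]
fiR [ 0.5171 -0.2014  0.15  ]
foL [0.5291 0.1402 0.15  ]
foR [ 0.5042 -0.2013  0.15  ]
len 0.34134755842950004 yaw -0.07336373869405273
chest [ 0.6379 -0.0396  0.15  ] recess [ 0.5405 -0.1632  0.15  ]
ft [197.469  226.3423]
ge [141.4231 212.0206]
g [199.3491 217.3755]
```

The enlarged crop shows the wooden wall reaching lower in the rightmost groove bay (crop x 590–715). That makes it the recess, at groove y = -130 mm, world about (0.540, -0.163). I'll go there with the fingers shut and feel down.

>>> {"api": "apply_moves", "payload": {"commands": [[0, 0, -0.004, 0.02, -0.025, -0.03, 0], [0, 0, -0.008, 0.04, -0.05, -0.06, 0], [0, 0, -0.012, 0.06, -0.075, -0.09, 0], [0, 0, -0.016, 0.08, -0.1, -0.12, 0], [0, 0, -0.016, 0.093, -0.119, -0.15, 0]]}}

```text
time: 4.35
tool_pos: [0.541, -0.1634, 0.2038]
ee_rot: [3.141, 0.0, -0.071]
wrist_force: [0.6, 0.3, 0.7]
width: 0.0003
finger_force: 0.0
```

>>> {"api": "apply_moves", "payload": {"commands": [[0, 0, 0, 0, 0, 0, 0], [0, 0, 0, 0, 0, -0.02, 0], [0, 0, 0, 0, 0, -0.04, 0], [0, 0, 0, 0, 0, -0.045, 0], [0, 0, 0, 0, 0, -0.045, 0]]}}

```text
time: 4.85
tool_pos: [0.5399, -0.1612, 0.161]
ee_rot: [-3.141, 0.0, -0.07]
wrist_force: [0.0, -0.7, 0.5]
width: 0.0002
finger_force: 0.0
```

```bash
python3 - <<'E'
from h import *
o=get_obs(); print({k:np.round(o[k],4) for k in o})
s=snap('scene'); a=cv2.resize(s['pixels'][190:370,140:320],None,fx=3.3,fy=3.3,interpolation=cv2.INTER_CUBIC)
cv2.imwrite('pics/s1.png',a[:,:,::-1])
E
```

```text
{'time': np.float64(4.85), 'joint_positions': array([-3.9090e-01,  1.3000e-01,  1.4118e+00,  1.0000e-04,  1.6001e+00,
        1.2496e+00]), 'qvel': array([-0.0014, -0.0101, -0.0333, -0.001 ,  0.001 ,  0.0007]), 'joint_torque': array([-4.77000e-02, -3.50534e+01, -2.95050e+01,  3.71000e-02,
       -1.02200e-01,  1.50000e-03]), 'tool_pos': array([ 0.5399, -0.1612,  0.161 ]), 'ee_rot': array([-3.1414e+00,  3.0000e-04, -6.9700e-02]), 'wrist_force': array([ 0.036 , -0.7455,  0.5413]), 'wrist_torque': array([0.0359, 0.0082, 0.0092]), 'finger_force': np.float64(0.0), 'width': np.float64(0.0002)}
```

View pics/s1.png

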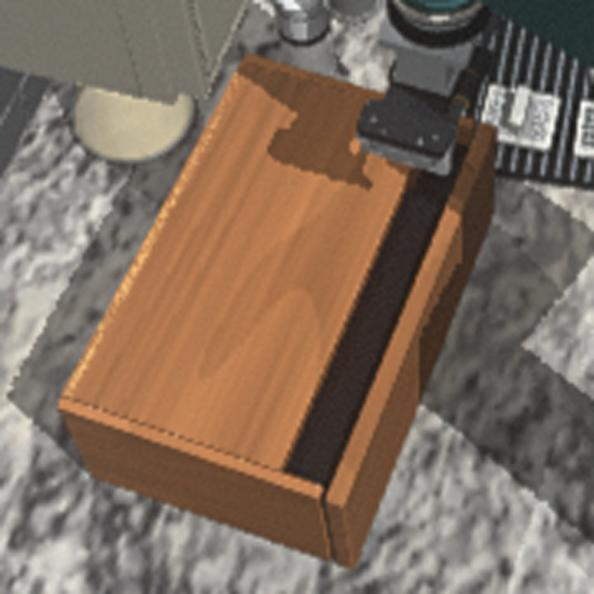

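The gripper stands over the near end of the groove (about (440,150) in the crop), so I'll press down now.

>>> {"api": "apply_moves", "payload": {"commands": [[0, 0, 0, 0, 0, -0.01, 0], [0, 0, 0, 0, 0, -0.02, 0], [0, 0, 0, 0, 0, -0.027, 0], [0, 0, 0, 0, 0, -0.033, 0], [0, 0, 0, 0, 0, -0.033, 0]]}}

```text
time: 5.4
tool_pos: [0.5394, -0.1615, 0.1259]
ee_rot: [-3.141, 0.003, -0.07]
wrist_force: [-0.0, -0.5, -0.7]
width: 0.0005
finger_force: 0.0
```

>>> {"api": "apply_moves", "payload": {"commands": [[0, 0, 0, 0, 0, -0.004, 0], [0, 0, 0, 0, 0, -0.008, 0], [0, 0, 0, 0, 0, -0.012, 0], [0, 0, 0, 0, 0, -0.014, 0], [0, 0, 0, 0, 0, -0.014, 0]]}}

```text
time: 5.9
tool_pos: [0.5407, -0.162, 0.1142]
ee_rot: [3.141, -0.002, -0.07]
wrist_force: [-0.8, -0.1, 3.3]
width: 0.0003
finger_force: 2.2
```

```bash
python3 - <<'E'
from h import *
for n in ('top','scene'):
    s=snap(n)
    for r in place_of(n,'front_top')[:1]: print(n,r['pixel'],r['score'],onz(s,r['pixel'],.15))
E
```

```text
top [196.2, 238.2] 0.62 [ 0.49021122 -0.02895649  0.15      ]
scene [285.3, 287.5] 0.64 [ 0.47158093 -0.02171362  0.15      ]
```

The catch gave way and the drawer sprang out about 37 mm. I'll lift the fingertip clear of the groove floor and hook the front's back face to draw the drawer out.

>>> {"api": "apply_moves", "payload": {"commands": [[0, 0, 0, 0, 0, 0.015, 0], [0, 0, 0, 0, 0, 0.026, 0], [0, 0, 0, 0, 0, 0.026, 0], [0, 0, 0, -0.015, 0.0011, 0.026, 0], [0, 0, 0, -0.03, 0.0022, 0.026, 0]]}}

```text
time: 6.6
tool_pos: [0.5095, -0.1595, 0.1389]
ee_rot: [-3.141, 0.001, -0.07]
wrist_force: [-0.3, 0.5, -0.5]
width: 0.0005
finger_force: 0.0
```

>>> {"api": "apply_moves", "payload": {"commands": [[0, 0, 0, -0.012, 0.0009, 0, 0], [0, 0, 0, -0.024, 0.0018, 0, 0], [0, 0, 0, -0.036, 0.0026, 0, 0], [0, 0, 0, -0.048, 0.0035, 0, 0], [0, 0, 0, -0.058, 0.0043, 0, 0]]}}

```text
time: 7.1
tool_pos: [0.4513, -0.1552, 0.1395]
ee_rot: [-3.142, -0.0, -0.07]
wrist_force: [1.2, -0.5, -0.3]
width: 0.0005
finger_force: 0.8
```

>>> {"api": "apply_moves", "payload": {"commands": [[0, 0, 0, -0.008, 0.0006, 0, 0], [0, 0, 0, -0.016, 0.0012, 0, 0], [0, 0, 0, -0.024, 0.0018, 0, 0], [0, 0, 0, -0.03, 0.0022, 0, 0], [0, 0, 0, -0.03, 0.0022, 0, 0]]}}

```text
time: 7.6
tool_pos: [0.4227, -0.1531, 0.1398]
ee_rot: [3.142, -0.003, -0.07]
wrist_force: [3.7, 0.3, -1.0]
width: 0.0007
finger_force: 2.0
```

```bash
python3 - <<'E'
from h import *
for n in ('top','scene'):
    s=snap(n)
    for r in place_of(n,'front_top')[:1]: print(n,r['pixel'],r['score'],onz(s,r['pixel'],.15))
E
```

```text
top [195.7, 263.4] 0.77 [ 0.42097939 -0.03040006  0.15      ]
scene [308.2, 291.4] 0.77 [ 0.41332182 -0.02623528  0.15      ]
```

>>> {"api": "apply_moves", "payload": {"commands": [[0, 0, 0, -0.003, 0.0002, 0, 0], [0, 0, 0, -0.004, 0.0003, 0, 0], [0, 0, 0, -0.004, 0.0003, 0, 0], [0, 0, 0, 0.002, 0, 0, 0], [0, 0, 0, 0.002, 0, 0.04, 0]]}}

```text
time: 8.3
tool_pos: [0.4211, -0.1517, 0.1736]
ee_rot: [-3.137, 0.013, -0.07]
wrist_force: [0.4, -0.6, 0.3]
width: 0.0005
finger_force: 0.0
```

>>> {"api": "apply_moves", "payload": {"commands": [[0, 0, 0, 0, 0, 0.04, 100], [0, 0, 0, 0.02, -0.03, 0.08, 100], [0, 0, 0, 0.04, -0.07, 0.1, 100], [0, 0, 0, 0.06, -0.11, 0.12, 100], [0, 0, 0, 0.06, -0.15, 0.12, 100]]}}

```text
time: 8.8
tool_pos: [0.4855, -0.3051, 0.3022]
ee_rot: [3.139, -0.002, -0.069]
wrist_force: [0.1, -0.2, 0.0]
width: 0.037
finger_force: 0.0
```

>>> {"api": "apply_moves", "payload": {"commands": [[0, 0, 0, 0.01, -0.04, 0, 100], [0, 0, 0, 0.01, -0.045, 0, 100], [0, 0, 0, 0.01, -0.045, 0, 100], [0, 0, 0, 0.01, -0.045, 0, 100], [0, 0, 0, 0.01, -0.045, 0, 100]]}}

```text
time: 9.3
tool_pos: [0.494, -0.3467, 0.3003]
ee_rot: [3.141, -0.0, -0.069]
wrist_force: [-0.3, -1.1, 0.5]
width: 0.0767
finger_force: 0.0
```

```bash
python3 - <<'E'
from h import *
np.set_printoptions(precision=4,suppress=True)
o=get_obs(); print(o['time'],o['tool_pos'],o['ee_rot'],o['width'])
s=snap('wrist'); cv2.imwrite('pics/w4.png',s['pixels'][:,:,::-1]); np.save('w4.npy',s,allow_pickle=True)
for r in masks_of('wrist','insert0')[:6]:
    print(r['extent'],r['score'],cv2.minAreaRect(np.argwhere(r['mask'])[:,::-1].astype(np.float32)))
for r in place_of('wrist','insert0')[:6]: print(np.round(r['pixel'],1),round(r['score'],2),onz(s,r['pixel'],.003).round(4))
s=snap('top')
for q in('front_top','rack','rack_top'):
    for r in place_of('top',q)[:1]: print(q,r['pixel'],r['score'],onz(s,r['pixel'],{'front_top':.15,'rack':.026,'rack_top':.048}[q]))
E
```

```text
9.3 [ 0.494  -0.3467  0.3003] [ 3.1413 -0.0001 -0.0688] 0.07674630005178851
[240.6, 203.3, 285.8, 253.5] 0.98 ((262.158203125, 227.31753540039062), (45.8748664855957, 40.437843322753906), 80.21759033203125)
[229.9, 143.5, 278.3, 194.4] 0.97 ((253.02218627929688, 168.55792236328125), (49.125282287597656, 42.20622634887695), 83.0887680053711)
[297.5, 193.3, 345.1, 246.0] 0.82 ((321.82989501953125, 219.25770568847656), (45.73392868041992, 40.13386154174805), 68.96248626708984)
[486.8, 185.3, 552.2, 244.8] 0.81 ((519.8094482421875, 215.76678466796875), (42.61319351196289, 53.013465881347656), 60.75117111206055)
[396.8, 158.4, 458.3, 221.3] 0.59 ((426.60296630859375, 189.3382568359375), (47.162105560302734, 44.24663543701172), 59.03623962402344)
[464.2, 94.7, 528.5, 156.9] 0.58 ((499.1896667480469, 125.2758560180664), (46.980918884277344, 56.079994201660156), 21.801406860351562)
[426.5 192.7] 0.94 [ 0.4517 -0.5633  0.003 ]
[516.9 210.6] 0.75 [ 0.4147 -0.7004  0.003 ]
[320.6 221.1] 0.67 [ 0.4185 -0.4044  0.003 ]
[262.4 228.2] 0.65 [ 0.4133 -0.3153  0.003 ]
[250.6 170.1] 0.61 [ 0.5032 -0.3053  0.003 ]
front_top [195.6, 265.4] 0.94 [ 0.4155 -0.0303  0.15  ]
rack [202.7, 251.1] 0.71 [ 0.4627 -0.0298  0.026 ]
rack_top [206.4, 229.4] 0.81 [ 0.5259 -0.0415  0.048 ]
```

View pics/w4.png

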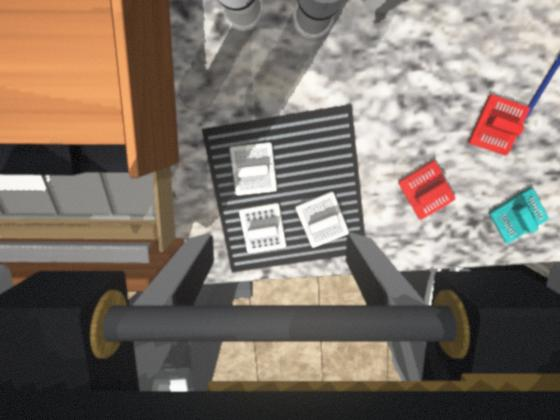

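Wrist picture: the drawer is drawn out, with the rack lanes visible at left. The three inserts are A at (253,168), straight blade; B at (262,228), teeth; C at (322,219), holes or waves. Their ribs run horizontally in the image, roughly along world y. I'll work out their yaws next.

```bash
cat >> h.py <<'E'
def poses(cam,s=None,n=6,z=.012,ylim=(-.5,-.22)):
    s=s or snap(cam); out=[]
    for r in masks_of(cam,'insert0')[:n]:
        m=(r['mask']>0).astype(np.uint8)
        cs,_=cv2.findContours(m,cv2.RETR_EXTERNAL,cv2.CHAIN_APPROX_NONE)
        c=max(cs,key=cv2.contourArea)[:,0].astype(float)
        w=np.array([onz(s,p,z)[:2] for p in c])
        (cx,cy),(a,b),t=cv2.minAreaRect((w*1000).astype(np.float32))
        # side a along t ; side of 70 is insert y, 60 is insert x
        yaw=np.radians(t if a<b else t+90); yaw=(yaw+np.pi/2)%np.pi-np.pi/2
        out.append((np.round([cx/1000,cy/1000],4).tolist(),[round(a),round(b)],round(yaw,3),round(r['score'],2)))
    return out
E
python3 - <<'E'
from h import *
np.set_printoptions(precision=4,suppress=True)
s=np.load('w4.npy',allow_pickle=True).item()
s2=snap('wrist')
for o in poses('wrist',s2): print(o)
for z in (.003,):
    for r in place_of('wrist','insert0')[:6]: print(np.round(r['pixel'],1),round(r['score'],2),onz(s2,r['pixel'],.003).round(4))
a=cv2.resize(s2['pixels'][140:260,215:355],None,fx=4.2,fy=4.2,interpolation=cv2.INTER_CUBIC); cv2.imwrite('pics/w5.png',a[:,:,::-1])
E
```

```text
([0.4566, -0.5587], [72, 63], np.float64(-1.033), 0.91)
([0.4163, -0.3161], [71, 60], np.float64(-1.475), 0.89)
([0.4076, -0.698], [70, 72], np.float64(0.544), 0.84)
([0.5426, -0.6563], [68, 70], np.float64(1.186), 0.8)
([0.4234, -0.4055], [69, 59], np.float64(-1.248), 0.64)
([0.5433, -0.0861], [257, 429], np.float64(1.3), 0.61)
[493.6 125.7] 0.98 [ 0.5424 -0.6551  0.003 ]
[252.  168.4] 0.93 [ 0.5058 -0.3086  0.003 ]
[519.1 212.8] 0.85 [ 0.4111 -0.7046  0.003 ]
[262.5 227.7] 0.8 [ 0.4145 -0.3165  0.003 ]
[322.7 217.6] 0.62 [ 0.4241 -0.4087  0.003 ]
[423.3 187.9] 0.61 [ 0.4595 -0.559   0.003 ]
```

View pics/w5.png

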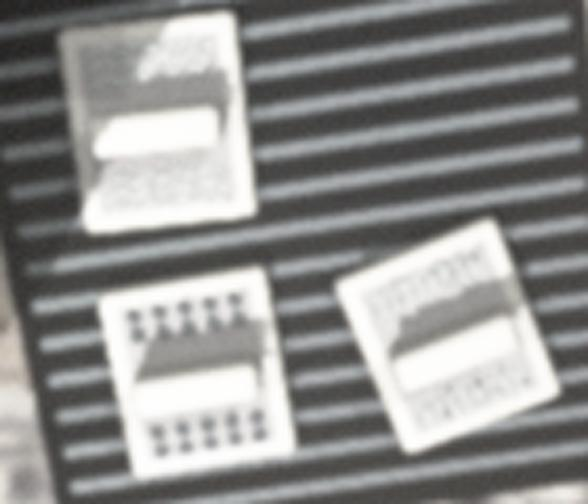

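Taking B first (centre (0.4155, -0.316), rib axis at 1.667 rad): swing over it, turn by +1.736 and lower.

>>> {"api": "apply_moves", "payload": {"commands": [[0, 0, 0.14, -0.016, 0.006, 0, 50], [0, 0, 0.28, -0.032, 0.012, 0, 50], [0, 0, 0.42, -0.048, 0.018, 0, 50], [0, 0, 0.56, -0.064, 0.024, 0, 50], [0, 0, 0.7, -0.078, 0.031, 0, 50]]}}

```text
time: 10.3
tool_pos: [0.4154, -0.317, 0.2995]
ee_rot: [3.141, 0.0, 0.635]
wrist_force: [-0.2, 0.5, -0.2]
width: 0.0574
finger_force: 0.0
```

>>> {"api": "apply_moves", "payload": {"commands": [[0, 0, 0.14, 0, 0, -0.03, 50], [0, 0, 0.28, 0, 0, -0.06, 50], [0, 0, 0.42, 0, 0, -0.09, 50], [0, 0, 0.56, 0, 0, -0.12, 50], [0, 0, 0.7, 0, 0, -0.15, 50]]}}

```text
time: 10.8
tool_pos: [0.4161, -0.3171, 0.1485]
ee_rot: [3.141, 0.0, 1.335]
wrist_force: [-0.2, 0.4, 0.9]
width: 0.0471
finger_force: 0.0
```

>>> {"api": "apply_moves", "payload": {"commands": [[0, 0, 0.14, 0, 0, -0.03, 50], [0, 0, 0.28, 0, 0, -0.06, 50], [0, 0, 0.336, 0, 0, -0.08, 50], [0, 0, 0.336, 0, 0, -0.08, 50], [0, 0, 0.336, 0, 0, -0.08, 50]]}}

```text
time: 11.3
tool_pos: [0.4163, -0.3173, 0.0698]
ee_rot: [3.142, -0.0, 1.664]
wrist_force: [0.2, 0.3, -0.1]
width: 0.0468
finger_force: 0.0
```

```bash
python3 - <<'E'
from h import *
o=get_obs(); print(o['time'],o['tool_pos'].round(4),o['ee_rot'].round(3),o['width'],o['joint_positions'].round(2))
s=snap('wrist','w6.png')
for n in ('wrist','top'):
    for q in poses(n): print(n,q)
E
```

```text
11.3 [ 0.4163 -0.3173  0.0698] [ 3.142 -0.     1.664] 0.04675419398203452 [-0.76  0.1   1.64  0.    1.41 -0.85]
wrist ([0.4154, -0.315], [70, 60], np.float64(-1.477), 0.96)
wrist ([0.4163, -0.3781], [69, 23], np.float64(-1.477), 0.95)
wrist ([0.5047, -0.3088], [71, 62], np.float64(-1.525), 0.84)
top ([0.4046, -0.6984], [58, 63], np.float64(0.537), 0.95)
top ([0.5407, -0.6553], [62, 75], np.float64(1.178), 0.89)
top ([0.4531, -0.5581], [68, 62], np.float64(-1.094), 0.87)
top ([0.5285, -0.3061], [15, 55], np.float64(0.019), 0.6)
top ([0.447, -0.4148], [30, 27], np.float64(-1.552), 0.56)
```

View pics/w6.png

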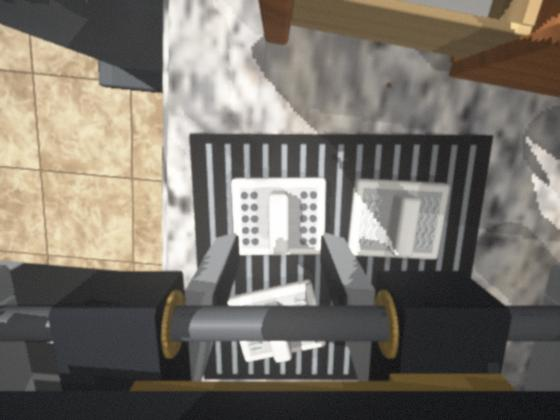

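The holed insert B sits squarely between the fingers at (279,218), and wavy A is at (400,220). Now I'll lower, grip and lift.

>>> {"api": "apply_moves", "payload": {"commands": [[0, 0, 0, 0, 0.002, -0.02, 50], [0, 0, 0, -0.001, 0.002, -0.04, 50], [0, 0, 0, -0.001, 0.002, -0.051, 50], [0, 0, 0, -0.001, 0.002, -0.051, 50], [0, 0, 0, -0.001, 0.002, -0.051, 0]]}}

```text
time: 12.05
tool_pos: [0.4156, -0.3155, 0.0192]
ee_rot: [3.141, 0.001, 1.666]
wrist_force: [-0.0, -0.3, -0.6]
width: 0.0418
finger_force: 0.0
```

>>> {"api": "apply_moves", "payload": {"commands": [[0, 0, 0, 0, 0, 0, 0], [0, 0, 0, 0, 0, 0, 0], [0, 0, 0, 0, 0, 0, 0], [0, 0, 0, 0, 0, 0, 0], [0, 0, 0, 0, 0, 0.01, 0]]}}

```text
time: 12.55
tool_pos: [0.4142, -0.3142, 0.0275]
ee_rot: [-3.139, -0.003, 1.666]
wrist_force: [-0.6, -0.1, -0.6]
width: 0.0136
finger_force: 30.0
```

>>> {"api": "apply_moves", "payload": {"commands": [[0, 0, 0, 0, 0, 0.03, 0], [0, 0, 0, 0, 0, 0.07, 0], [0, 0, 0, 0, 0, 0.11, 0], [0, 0, 0, 0, 0, 0.15, 0], [0, 0, 0, 0, 0, 0.19, 0]]}}

```text
time: 13.05
tool_pos: [0.4149, -0.3149, 0.2208]
ee_rot: [3.141, 0.0, 1.666]
wrist_force: [-0.2, -0.9, -1.1]
width: 0.0136
finger_force: 30.0
```

>>> {"api": "apply_moves", "payload": {"commands": [[0, 0, -0.14, 0, 0.01, 0, 0], [0, 0, -0.28, 0.01, 0.03, 0, 0], [0, 0, -0.42, 0.02, 0.06, 0, 0], [0, 0, -0.56, 0.04, 0.09, 0, 0], [0, 0, -0.7, 0.05, 0.12, 0, 0]]}}

```text
time: 13.55
tool_pos: [0.4659, -0.194, 0.2191]
ee_rot: [3.141, -0.0, 0.96]
wrist_force: [-0.3, 0.4, -0.5]
width: 0.0139
finger_force: 30.0
```

>>> {"api": "apply_moves", "payload": {"commands": [[0, 0, -0.14, 0.01, 0.03, 0, 0], [0, 0, -0.28, 0.018, 0.049, 0, 0], [0, 0, -0.42, 0.018, 0.049, 0, 0], [0, 0, -0.56, 0.018, 0.049, 0, 0], [0, 0, -0.7, 0.018, 0.049, 0, 0]]}}

```text
time: 14.05
tool_pos: [0.4831, -0.1457, 0.2191]
ee_rot: [3.141, -0.0, 0.261]
wrist_force: [0.1, -0.0, -1.3]
width: 0.0139
finger_force: 30.0
```

>>> {"api": "apply_moves", "payload": {"commands": [[0, 0, -0.14, 0, 0, -0.01, 0], [0, 0, -0.28, 0, 0, -0.03, 0], [0, 0, -0.339, 0, 0, -0.06, 0], [0, 0, -0.339, 0, 0, -0.08, 0], [0, 0, -0.339, 0, 0, -0.08, 0]]}}

```text
time: 14.55
tool_pos: [0.4809, -0.1452, 0.1354]
ee_rot: [-3.139, 0.007, -0.073]
wrist_force: [-1.3, 0.4, -0.6]
width: 0.0136
finger_force: 30.0
```

>>> {"api": "apply_moves", "payload": {"commands": [[-0.005, -0.07, 0, 0, 0, 0, 0], [-0.0128, -0.1745, 0, 0, 0, 0, 0], [-0.0128, -0.1745, 0, 0, 0, 0, 0], [-0.0128, -0.1745, 0, 0, 0, 0, 0], [-0.0128, -0.1745, 0, 0, 0, 0, 0]]}}

```text
time: 15.05
tool_pos: [0.4843, -0.1466, 0.1401]
ee_rot: [3.141, -0.176, -0.073]
wrist_force: [0.3, 0.5, -1.2]
width: 0.0135
finger_force: 30.0
```

```bash
python3 - <<'E'
from h import *
o=get_obs(); print(o['time'],o['tool_pos'].round(4),o['ee_rot'].round(3),o['width'],o['finger_force'],o['wrist_force'],o['joint_positions'].round(2))
s=snap('wrist','w7.png')
E
```

```text
15.05 [ 0.4843 -0.1466  0.1401] [ 3.141 -0.176 -0.073] 0.013530098854645612 29.99638259410858 [ 0.27095127  0.48813871 -1.20611304] [-0.45 -0.12  1.72  0.06  1.38  1.19]
```

View pics/w7.png

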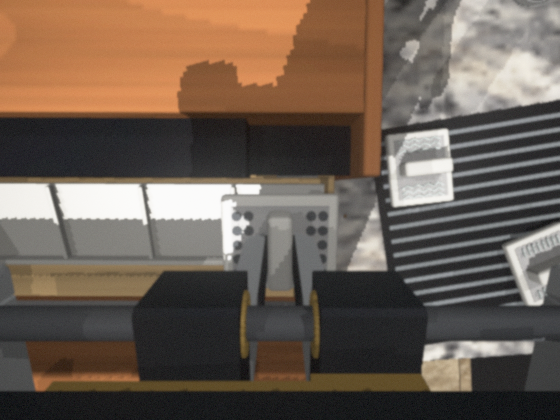

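The insert hangs straight over the rightmost lane (lane centre at about column 281, insert at 280), so I'll lower it.

>>> {"api": "apply_moves", "payload": {"commands": [[0, 0, 0, -0.001, 0.001, -0.03, 0], [0, 0, 0, -0.001, 0.001, -0.055, 0], [0, 0, 0, -0.001, 0.001, -0.07, 0], [0, 0, 0, -0.001, 0.001, -0.078, 0], [0, 0, 0, -0.001, 0.001, -0.08, 0]]}}

```text
time: 15.6
tool_pos: [0.4823, -0.145, 0.0577]
ee_rot: [-3.141, -0.173, -0.073]
wrist_force: [-1.1, 0.2, -0.4]
width: 0.0135
finger_force: 30.0
```

>>> {"api": "apply_moves", "payload": {"commands": [[0, 0, 0, 0, 0, 0, 0], [0, 0, 0, 0, 0, -0.001, 0], [0, 0, 0, 0, 0, -0.002, 0], [0, 0, 0, 0, 0, -0.002, 0], [0, 0, 0, 0, 0, -0.002, 0]]}}

```text
time: 16.1
tool_pos: [0.4823, -0.1453, 0.0569]
ee_rot: [3.141, -0.176, -0.073]
wrist_force: [-0.2, 1.3, -0.9]
width: 0.0135
finger_force: 30.0
```

>>> {"api": "apply_moves", "payload": {"commands": [[0, 0, 0, 0, 0, -0.002, 0], [0, 0, 0, 0, 0, -0.003, 0], [0, 0, 0, 0, 0, -0.003, 0], [0, 0, 0, 0, 0, -0.003, 35], [0, 0, 0, 0, 0, -0.003, 35]]}}

```text
time: 16.6
tool_pos: [0.4819, -0.1451, 0.0532]
ee_rot: [3.142, -0.174, -0.073]
wrist_force: [0.7, 0.6, 1.2]
width: 0.0264
finger_force: 0.0
```

>>> {"api": "apply_moves", "payload": {"commands": [[0, 0, 0, 0, 0, 0, 35], [0, 0, 0, 0, 0, 0.002, 35], [0, 0, 0, 0, 0, 0.03, 35], [0, 0, 0, 0, 0, 0.07, 35], [0, 0, 0, 0, 0, 0.11, 35]]}}

```text
time: 17.1
tool_pos: [0.4814, -0.1448, 0.1639]
ee_rot: [-3.141, -0.173, -0.073]
wrist_force: [0.8, -0.8, 1.2]
width: 0.0327
finger_force: 0.0
```

```bash
python3 - <<'E'
from h import *
o=get_obs(); print(o['time'],o['tool_pos'].round(4),o['ee_rot'].round(3),o['width'])
s=snap('wrist','w8.png')
for q in poses('wrist'): print(q)
for q in poses('wrist',z=.045)[:3]: print('rack',q)
for r in place_of('wrist','insert0')[:6]: print(np.round(r['pixel'],1),round(r['score'],2),onz(s,r['pixel'],.003).round(4),onz(s,r['pixel'],.0355).round(4))
E
```

```text
17.1 [ 0.4814 -0.1448  0.1639] [-3.141 -0.173 -0.073] 0.032654034477808784
([0.4242, -0.4053], [72, 68], np.float64(-1.226), 0.89)
([0.5277, -0.2855], [69, 62], np.float64(-1.53), 0.89)
([0.4801, -0.1456], [77, 65], np.float64(-0.073), 0.7)
rack ([0.5269, -0.2722], [62, 57], np.float64(-1.544), 0.72)
rack ([0.4339, -0.3809], [65, 61], np.float64(-1.23), 0.65)
rack ([0.4836, -0.146], [71, 57], np.float64(-0.073), 0.63)
[280.4 222.5] 0.91 [ 0.4773 -0.1456  0.003 ] [ 0.4811 -0.1458  0.0355]
[405.2 171.5] 0.83 [ 0.522 -0.282  0.003] [ 0.5217 -0.2695  0.0355]
[520.3 261.4] 0.82 [ 0.416  -0.4019  0.003 ] [ 0.4256 -0.3783  0.0355]
```

View pics/w8.png

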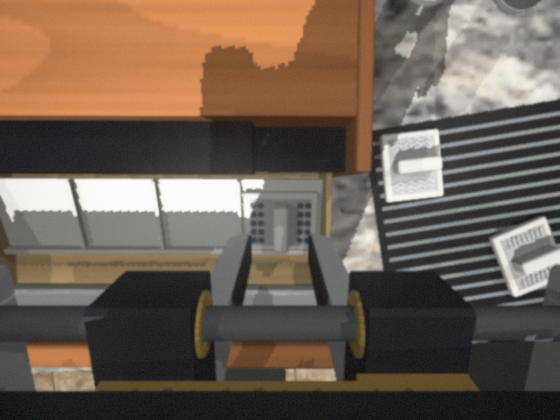

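B lies in its lane at (281,222). A has been knocked aside to about (0.525, -0.284). Next I'll move over A and re-measure.

>>> {"api": "apply_moves", "payload": {"commands": [[0.005, 0.07, 0, 0, 0, 0.02, 50], [0.0128, 0.1745, 0, 0, -0.02, 0.04, 50], [0.0128, 0.1745, 0, 0.01, -0.06, 0.04, 50], [0.0128, 0.1745, 0, 0.03, -0.1, 0.04, 50], [0.0128, 0.1745, 0, 0.044, -0.139, 0.04, 50]]}}

```text
time: 17.9
tool_pos: [0.5263, -0.285, 0.2008]
ee_rot: [-3.139, 0.003, -0.072]
wrist_force: [0.3, 0.6, -0.1]
width: 0.0471
finger_force: 0.0
```

>>> {"api": "apply_moves", "payload": {"commands": [[0, 0, 0.14, 0, 0, 0, 50], [0, 0, 0.28, 0, 0, 0, 50], [0, 0, 0.42, 0, 0, 0, 50], [0, 0, 0.56, 0, 0, 0, 50], [0, 0, 0.7, 0, 0, 0, 50]]}}

```text
time: 18.4
tool_pos: [0.5253, -0.2836, 0.2005]
ee_rot: [-3.137, 0.002, 0.632]
wrist_force: [-0.7, -0.2, 0.1]
width: 0.0471
finger_force: 0.0
```

>>> {"api": "apply_moves", "payload": {"commands": [[0, 0, 0.14, 0, 0, -0.02, 50], [0, 0, 0.28, 0, 0, -0.04, 50], [0, 0, 0.42, 0, 0, -0.06, 50], [0, 0, 0.56, 0, 0, -0.08, 50], [0, 0, 0.7, 0, 0, -0.1, 50]]}}

```text
time: 18.9
tool_pos: [0.5248, -0.2833, 0.0999]
ee_rot: [-3.137, -0.002, 1.333]
wrist_force: [-0.6, -0.3, -0.1]
width: 0.0468
finger_force: 0.0
```

>>> {"api": "apply_moves", "payload": {"commands": [[0, 0, 0.14, 0, 0, -0.02, 50], [0, 0, 0.27, 0, 0, -0.02, 50], [0, 0, 0.27, 0, 0, -0.02, 50], [0, 0, 0.27, 0, 0, -0.02, 50], [0, 0, 0.27, 0, 0, -0.02, 50]]}}

```text
time: 19.4
tool_pos: [0.5262, -0.2842, 0.0834]
ee_rot: [3.142, -0.0, 1.595]
wrist_force: [0.2, 0.5, -0.3]
width: 0.0467
finger_force: 0.0
```

```bash
python3 - <<'E'
from h import *
o=get_obs(); print(o['time'],o['tool_pos'].round(4),o['ee_rot'].round(3),o['width'])
s=snap('wrist','w9.png')
for q in poses('wrist')+['']+poses('wrist'): print(q)
for r in place_of('wrist','insert0')[:6]: print(np.round(r['pixel'],1),round(r['score'],2),onz(s,r['pixel'],.003).round(4))
E
```

```text
19.4 [ 0.5262 -0.2842  0.0834] [ 3.142 -0.     1.595] 0.0466792457094218
([0.4773, -0.1551], [68, 45], np.float64(-1.546), 0.92)
([0.5277, -0.2858], [69, 61], np.float64(-1.544), 0.86)

([0.5278, -0.2857], [69, 62], np.float64(-1.532), 0.84)
([0.4774, -0.1552], [68, 45], np.float64(-1.545), 0.8)
[281.  217.1] 0.68 [ 0.5277 -0.2882  0.003 ]
[219.3  12.2] 0.65 [ 0.4797 -0.1374  0.003 ]
```

View pics/w9.png

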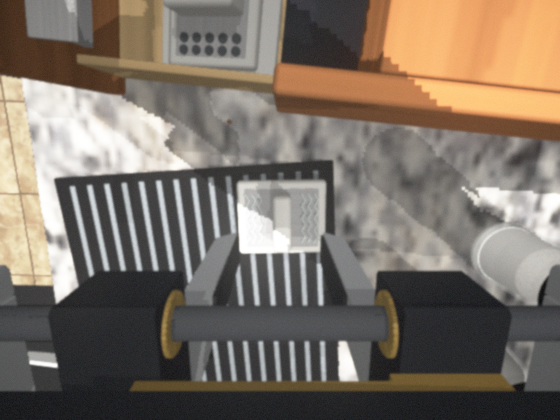

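Wavy insert A is centred between the fingers at (281,217). I'll lower, grip and lift.

>>> {"api": "apply_moves", "payload": {"commands": [[0, 0, 0.009, 0.001, -0.002, -0.02, 50], [0, 0, 0.009, 0.001, -0.002, -0.04, 50], [0, 0, 0.009, 0.001, -0.002, -0.064, 50], [0, 0, 0.009, 0.001, -0.002, -0.064, 50], [0, 0, 0.009, 0.001, -0.002, -0.064, 0]]}}

```text
time: 20.2
tool_pos: [0.527, -0.286, 0.0195]
ee_rot: [-3.141, -0.0, 1.606]
wrist_force: [1.1, -0.3, -0.0]
width: 0.0422
finger_force: 0.0
```

>>> {"api": "apply_moves", "payload": {"commands": [[0, 0, 0, 0, 0, 0, 0], [0, 0, 0, 0, 0, 0, 0], [0, 0, 0, 0, 0, 0, 0], [0, 0, 0, 0, 0, 0, 0], [0, 0, 0, 0, 0, 0.01, 0]]}}

```text
time: 20.7
tool_pos: [0.5262, -0.2855, 0.0286]
ee_rot: [-3.139, -0.002, 1.606]
wrist_force: [0.1, -0.2, -0.2]
width: 0.0136
finger_force: 30.0
```

>>> {"api": "apply_moves", "payload": {"commands": [[0, 0, 0, 0, 0, 0.03, 0], [0, 0, 0, 0, 0, 0.07, 0], [0, 0, 0, 0, 0, 0.11, 0], [0, 0, 0, 0, 0, 0.15, 0], [0, 0, 0, 0, 0, 0.19, 0]]}}

```text
time: 21.2
tool_pos: [0.5269, -0.2859, 0.2219]
ee_rot: [3.141, 0.0, 1.606]
wrist_force: [1.2, 0.1, -0.4]
width: 0.0138
finger_force: 30.0
```

>>> {"api": "apply_moves", "payload": {"commands": [[0, 0, -0.14, 0, 0.02, 0, 0], [0, 0, -0.28, -0.01, 0.06, 0, 0], [0, 0, -0.42, -0.02, 0.1, 0, 0], [0, 0, -0.56, -0.03, 0.14, 0, 0], [0, 0, -0.7, -0.0385, 0.18, 0, 0]]}}

```text
time: 21.7
tool_pos: [0.4879, -0.1047, 0.2202]
ee_rot: [3.141, -0.0, 0.899]
wrist_force: [0.5, 1.0, 0.9]
width: 0.0135
finger_force: 30.0
```

>>> {"api": "apply_moves", "payload": {"commands": [[0, 0, -0.14, 0, 0.02, 0, 0], [0, 0, -0.28, 0, 0.038, 0, 0], [0, 0, -0.42, 0, 0.038, 0, 0], [0, 0, -0.56, 0, 0.038, 0, 0], [0, 0, -0.7, 0, 0.038, 0, 0]]}}

```text
time: 22.2
tool_pos: [0.4885, -0.0678, 0.2203]
ee_rot: [3.141, -0.001, 0.201]
wrist_force: [0.5, -0.3, 0.2]
width: 0.0136
finger_force: 30.0
```

>>> {"api": "apply_moves", "payload": {"commands": [[0, 0, -0.14, 0, 0, -0.01, 0], [0, 0, -0.279, 0, 0, -0.03, 0], [0, 0, -0.279, 0, 0, -0.06, 0], [0, 0, -0.279, 0, 0, -0.08, 0], [0, 0, -0.279, 0, 0, -0.08, 0]]}}

```text
time: 22.7
tool_pos: [0.4863, -0.0675, 0.1366]
ee_rot: [-3.14, 0.007, -0.073]
wrist_force: [-0.8, -0.1, -0.7]
width: 0.0139
finger_force: 30.0
```

>>> {"api": "apply_moves", "payload": {"commands": [[-0.005, -0.07, 0, 0, 0, 0, 0], [-0.0128, -0.1745, 0, 0, 0, 0, 0], [-0.0128, -0.1745, 0, 0, 0, 0, 0], [-0.0128, -0.1745, 0, 0, 0, 0, 0], [-0.0128, -0.1745, 0, 0, 0, 0, 0]]}}

```text
time: 23.2
tool_pos: [0.4899, -0.0685, 0.1412]
ee_rot: [3.141, -0.176, -0.073]
wrist_force: [0.1, -0.6, -0.2]
width: 0.0137
finger_force: 30.0
```

```bash
python3 - <<'E'
from h import *
o=get_obs(); print(o['time'],o['tool_pos'].round(4),o['ee_rot'].round(3),o['width'],o['finger_force'])
s=snap('wrist')
for z in (.012,.13):
  for q in poses('wrist',z=z): print(z,q)
E
```

```text
23.2 [ 0.4899 -0.0685  0.1412] [ 3.141 -0.176 -0.073] 0.013705877861599457 29.997101426124573
0.012 ([0.4723, -0.0674], [112, 95], np.float64(-0.073), 0.81)
0.012 ([0.4787, -0.1597], [73, 65], np.float64(-0.073), 0.62)
0.13 ([0.496, -0.1264], [44, 40], np.float64(-0.104), 0.9)
0.13 ([0.492, -0.0686], [71, 59], np.float64(-0.073), 0.72)
```

The insert is aligned over lane -39, so I'll lower it, release and lift.

>>> {"api": "apply_moves", "payload": {"commands": [[0, 0, 0, -0.001, 0, -0.03, 0], [0, 0, 0, -0.001, 0, -0.055, 0], [0, 0, 0, -0.001, 0, -0.072, 0], [0, 0, 0, -0.001, 0, -0.08, 0], [0, 0, 0, -0.001, 0, -0.082, 0]]}}

```text
time: 23.95
tool_pos: [0.4874, -0.068, 0.0567]
ee_rot: [-3.141, -0.173, -0.073]
wrist_force: [-0.1, 1.0, -0.2]
width: 0.0134
finger_force: 30.0
```

>>> {"api": "apply_moves", "payload": {"commands": [[0, 0, 0, 0, 0, -0.002, 0], [0, 0, 0, 0, 0, -0.003, 0], [0, 0, 0, 0, 0, -0.004, 0], [0, 0, 0, 0, 0, -0.004, 35], [0, 0, 0, 0, 0, -0.004, 35]]}}

```text
time: 24.45
tool_pos: [0.4878, -0.0683, 0.0538]
ee_rot: [3.141, -0.175, -0.073]
wrist_force: [-0.1, -0.3, 0.1]
width: 0.026
finger_force: 0.0
```

>>> {"api": "apply_moves", "payload": {"commands": [[0, 0, 0, 0, 0, 0, 35], [0, 0, 0, 0, 0, 0.002, 35], [0, 0, 0, 0, 0, 0.03, 35], [0, 0, 0, 0, 0, 0.07, 35], [0, 0, 0, 0, 0, 0.11, 35]]}}

```text
time: 24.95
tool_pos: [0.4869, -0.068, 0.164]
ee_rot: [-3.141, -0.173, -0.073]
wrist_force: [0.0, -0.2, 0.7]
width: 0.0327
finger_force: 0.0
```

```bash
python3 - <<'E'
from h import *
o=get_obs(); print(o['time'],o['tool_pos'].round(4),o['ee_rot'].round(3),o['width'],o['finger_force'])
s=snap('wrist')
for z in (.012,.045):
  for q in poses('wrist',z=z): print(z,q)
E
```

```text
24.95 [ 0.4869 -0.068   0.164 ] [-3.141 -0.173 -0.073] 0.03272950157521328 0.0
0.012 ([0.4824, -0.1537], [80, 64], np.float64(-0.073), 0.84)
0.012 ([0.4875, -0.0689], [77, 64], np.float64(-0.073), 0.79)
0.012 ([0.4368, -0.3665], [7, 24], np.float64(1.544), 0.51)
0.045 ([0.4917, -0.0691], [70, 60], np.float64(-0.079), 0.97)
0.045 ([0.4856, -0.1459], [73, 57], np.float64(-0.073), 0.7)
0.045 ([0.4774, -0.0126], [375, 123], np.float64(-0.073), 0.67)
```

>>> {"api": "apply_moves", "payload": {"commands": [[0.005, 0.07, 0, 0, 0, 0.03, 50], [0.0128, 0.1745, 0, 0, -0.02, 0.06, 50], [0.0128, 0.1745, 0, 0, -0.06, 0.06, 50], [0.0128, 0.1745, 0, 0, -0.1, 0.06, 50], [0.0128, 0.1745, 0, 0, -0.14, 0.06, 50]]}}

```text
time: 25.7
tool_pos: [0.487, -0.209, 0.2209]
ee_rot: [-3.14, 0.004, -0.072]
wrist_force: [1.1, -0.4, -0.5]
width: 0.0468
finger_force: 0.0
```

>>> {"api": "apply_moves", "payload": {"commands": [[0, 0, 0.14, -0.01, -0.04, 0, 50], [0, 0, 0.28, -0.02, -0.08, 0, 50], [0, 0, 0.42, -0.03, -0.12, 0, 50], [0, 0, 0.56, -0.05, -0.16, 0, 50], [0, 0, 0.7, -0.063, -0.197, 0, 50]]}}

```text
time: 26.2
tool_pos: [0.4228, -0.4061, 0.2205]
ee_rot: [-3.136, 0.001, 0.632]
wrist_force: [0.1, -0.5, -0.1]
width: 0.047
finger_force: 0.0
```

>>> {"api": "apply_moves", "payload": {"commands": [[0, 0, 0.14, 0, 0, -0.02, 50], [0, 0, 0.28, 0, 0, -0.05, 50], [0, 0, 0.42, 0, 0, -0.08, 50], [0, 0, 0.56, 0, 0, -0.11, 50], [0, 0, 0.7, 0, 0, -0.14, 50]]}}

```text
time: 26.7
tool_pos: [0.4234, -0.4038, 0.0795]
ee_rot: [-3.138, -0.003, 1.332]
wrist_force: [1.1, 0.4, 0.3]
width: 0.047
finger_force: 0.0
```

>>> {"api": "apply_moves", "payload": {"commands": [[0, 0, 0.14, 0, 0, 0, 50], [0, 0, 0.28, 0, 0, 0, 50], [0, 0, 0.42, 0, 0, 0, 50], [0, 0, 0.57, 0, 0, 0, 50], [0, 0, 0.57, 0, 0, 0, 50]]}}

```text
time: 27.2
tool_pos: [0.4235, -0.4039, 0.0808]
ee_rot: [-3.14, -0.005, 1.896]
wrist_force: [0.6, -1.0, -0.2]
width: 0.0472
finger_force: 0.0
```

```bash
python3 - <<'E'
from h import *
o=get_obs(); print(o['time'],o['tool_pos'].round(4),o['ee_rot'].round(3),o['width'])
s=snap('wrist','w10.png')
for q in poses('wrist')+['']+poses('wrist'): print(q)
for r in place_of('wrist','insert0')[:6]: print(np.round(r['pixel'],1),round(r['score'],2),onz(s,r['pixel'],.003).round(4))
E
```

```text
27.2 [ 0.4235 -0.4039  0.0808] [-3.14  -0.005  1.896] 0.04718718043845842
([0.4223, -0.4048], [69, 60], np.float64(-1.247), 0.71)
([0.4481, -0.5443], [69, 36], np.float64(-1.075), 0.64)

([0.4226, -0.4051], [70, 60], np.float64(-1.236), 0.79)
[277.3 210.8] 0.72 [ 0.4211 -0.4023  0.003 ]
[257.1 375.5] 0.63 [ 0.4536 -0.5577  0.003 ]
```

View pics/w10.png

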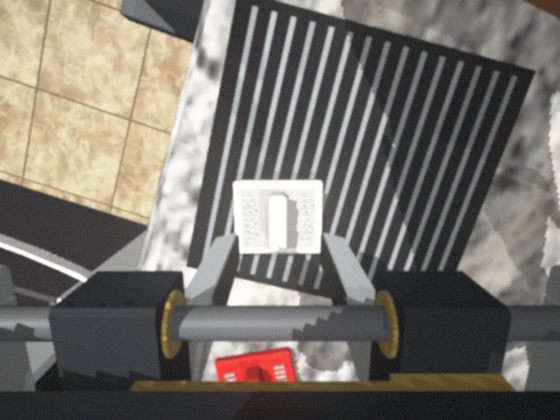

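White insert C is at (278,217), between the fingers on the mat, and its red look-alike is at (257,375), off the mat. I'll lower, grip and lift.

>>> {"api": "apply_moves", "payload": {"commands": [[0, 0, 0, -0.001, 0, -0.02, 50], [0, 0, 0, -0.001, 0, -0.04, 50], [0, 0, 0, -0.001, 0, -0.062, 50], [0, 0, 0, -0.001, 0, -0.062, 50], [0, 0, 0, -0.001, 0, -0.062, 0]]}}

```text
time: 28.0
tool_pos: [0.4236, -0.405, 0.0215]
ee_rot: [-3.141, -0.001, 1.896]
wrist_force: [0.9, 0.2, 0.3]
width: 0.042
finger_force: 0.0
```

>>> {"api": "apply_moves", "payload": {"commands": [[0, 0, 0, 0, 0, 0, 0], [0, 0, 0, 0, 0, 0, 0], [0, 0, 0, 0, 0, 0, 0], [0, 0, 0, 0, 0, 0, 0], [0, 0, 0, 0, 0, 0.01, 0]]}}

```text
time: 28.5
tool_pos: [0.4229, -0.4043, 0.0305]
ee_rot: [-3.141, -0.003, 1.897]
wrist_force: [0.0, 0.1, -1.5]
width: 0.0139
finger_force: 30.0
```

>>> {"api": "apply_moves", "payload": {"commands": [[0, 0, 0, 0, 0, 0.03, 0], [0, 0, 0, 0, 0, 0.07, 0], [0, 0, 0, 0, 0, 0.11, 0], [0, 0, 0, 0, 0, 0.15, 0], [0, 0, 0, 0, 0, 0.19, 0]]}}

```text
time: 29.0
tool_pos: [0.4235, -0.4048, 0.2239]
ee_rot: [3.141, 0.001, 1.897]
wrist_force: [-0.1, -0.9, -0.5]
width: 0.0135
finger_force: 30.0
```

>>> {"api": "apply_moves", "payload": {"commands": [[0, 0, -0.14, 0.01, 0.03, 0, 0], [0, 0, -0.28, 0.02, 0.07, 0, 0], [0, 0, -0.42, 0.03, 0.11, 0, 0], [0, 0, -0.56, 0.04, 0.15, 0, 0], [0, 0, -0.7, 0.05, 0.19, 0, 0]]}}

```text
time: 29.5
tool_pos: [0.4737, -0.2135, 0.2222]
ee_rot: [3.141, -0.0, 1.191]
wrist_force: [0.9, -0.8, -1.1]
width: 0.0135
finger_force: 30.0
```

>>> {"api": "apply_moves", "payload": {"commands": [[0, 0, -0.14, 0, 0.04, 0, 0], [0, 0, -0.28, 0.01, 0.08, 0, 0], [0, 0, -0.42, 0.02, 0.12, 0, 0], [0, 0, -0.56, 0.02, 0.16, 0, 0], [0, 0, -0.7, 0.02, 0.2, 0, 0]]}}

```text
time: 30.0
tool_pos: [0.4935, -0.0137, 0.2221]
ee_rot: [3.141, -0.001, 0.492]
wrist_force: [1.0, 0.3, -1.9]
width: 0.0137
finger_force: 30.0
```

>>> {"api": "apply_moves", "payload": {"commands": [[0, 0, -0.14, 0, 0.02, 0, 0], [0, 0, -0.28, 0, 0.025, 0, 0], [0, 0, -0.42, 0, 0.025, -0.02, 0], [0, 0, -0.57, 0, 0.025, -0.06, 0], [0, 0, -0.57, 0, 0.025, -0.08, 0]]}}

```text
time: 30.5
tool_pos: [0.4922, 0.01, 0.1392]
ee_rot: [3.142, 0.003, -0.074]
wrist_force: [-0.9, 0.4, -1.8]
width: 0.0136
finger_force: 30.0
```

>>> {"api": "apply_moves", "payload": {"commands": [[-0.005, -0.07, 0, 0, 0, 0, 0], [-0.0128, -0.1745, 0, 0, 0, 0, 0], [-0.0128, -0.1745, 0, 0, 0, 0, 0], [-0.0128, -0.1745, 0, 0, 0, 0, 0], [-0.0128, -0.1745, 0, 0, 0, 0, 0]]}}

```text
time: 31.0
tool_pos: [0.4948, 0.0094, 0.1428]
ee_rot: [3.141, -0.176, -0.072]
wrist_force: [1.0, 0.3, 0.5]
width: 0.0137
finger_force: 30.0
```

```bash
python3 - <<'E'
from h import *
o=get_obs(); print(o['time'],o['tool_pos'].round(4),o['ee_rot'].round(3),o['width'],o['finger_force'])
s=snap('wrist')
for z in (.045,.13):
  for q in poses('wrist',z=z): print(z,q)
E
```

```text
31.0 [0.4948 0.0094 0.1428] [ 3.141 -0.176 -0.072] 0.013739976556834434 29.999957978725433
0.045 ([0.4915, -0.0731], [66, 58], np.float64(-0.072), 0.97)
0.045 ([0.4868, -0.1448], [77, 60], np.float64(-0.143), 0.85)
0.045 ([0.4835, 0.01], [101, 86], np.float64(-0.072), 0.62)
0.045 ([0.6127, -0.0145], [453, 146], np.float64(-0.072), 0.28)
0.13 ([0.5032, -0.0494], [46, 42], np.float64(-0.061), 0.96)
0.13 ([0.5001, -0.0998], [54, 41], np.float64(-0.133), 0.89)
0.13 ([0.4977, 0.0091], [71, 59], np.float64(-0.072), 0.86)
0.13 ([0.4945, -0.0213], [269, 81], np.float64(-0.075), 0.37)
```

>>> {"api": "apply_moves", "payload": {"commands": [[0, 0, 0, -0.001, 0, -0.03, 0], [0, 0, 0, -0.001, 0, -0.055, 0], [0, 0, 0, -0.001, 0, -0.072, 0], [0, 0, 0, -0.001, 0, -0.08, 0], [0, 0, 0, -0.001, 0, -0.081, 0]]}}

```text
time: 31.75
tool_pos: [0.4921, 0.0096, 0.0593]
ee_rot: [3.141, -0.172, -0.072]
wrist_force: [0.5, -0.2, -0.2]
width: 0.0134
finger_force: 30.0
```

>>> {"api": "apply_moves", "payload": {"commands": [[0, 0, 0, 0, 0, -0.002, 0], [0, 0, 0, 0, 0, -0.004, 0], [0, 0, 0, 0, 0, -0.005, 0], [0, 0, 0, 0, 0, -0.005, 35], [0, 0, 0, 0, 0, -0.005, 35]]}}

```text
time: 32.25
tool_pos: [0.4928, 0.0096, 0.0559]
ee_rot: [3.141, -0.176, -0.072]
wrist_force: [0.9, 0.0, -0.5]
width: 0.0262
finger_force: 0.0
```

>>> {"api": "apply_moves", "payload": {"commands": [[0, 0, 0, 0, 0, 0, 35], [0, 0, 0, 0, 0, 0.002, 35], [0, 0, 0, 0, 0, 0.03, 35], [0, 0, 0, 0, 0, 0.07, 35], [0, 0, 0, 0, 0, 0.11, 35]]}}

```text
time: 32.75
tool_pos: [0.492, 0.0097, 0.166]
ee_rot: [3.141, -0.173, -0.072]
wrist_force: [0.6, 0.1, 0.5]
width: 0.0328
finger_force: 0.0
```

>>> {"api": "apply_moves", "payload": {"commands": [[0.005, 0.07, 0, 0, 0, 0.03, 35], [0.0128, 0.1745, 0, 0, 0, 0.06, 35], [0.0128, 0.1745, 0, 0, 0, 0.08, 0], [0.0128, 0.1745, 0, 0, 0, 0.1, 0], [0.0128, 0.1745, 0, 0, 0, 0.1, 0]]}}

```text
time: 33.25
tool_pos: [0.4943, 0.0094, 0.2687]
ee_rot: [3.141, -0.006, -0.072]
wrist_force: [0.1, 0.7, 0.2]
width: 0.0122
finger_force: 0.0
```

```bash
python3 - <<'E'
from h import *
o=get_obs(); print(o['time'],o['tool_pos'].round(4),o['ee_rot'].round(3),o['width'],o['finger_force'])
s=snap('wrist'); cv2.imwrite('pics/w11.png',cv2.resize(s['pixels'],None,fx=1.4,fy=1.4,interpolation=cv2.INTER_CUBIC)[:,:,::-1])
for q in poses('wrist',z=.045): print(q)
st=snap('top')
for q,z in(('front_top',.15),('rack',.026)):
    for r in place_of('top',q)[:1]: print(q,r['pixel'],r['score'],onz(st,r['pixel'],z))
E
```

```text
33.25 [0.4943 0.0094 0.2687] [ 3.141 -0.006 -0.072] 0.012161791009155664 0.0
([0.4925, -0.0688], [71, 59], np.float64(-0.109), 0.8)
([0.4864, -0.1454], [76, 58], np.float64(-0.072), 0.77)
front_top [194.5, 264.3] 0.65 [ 0.41846362 -0.02722065  0.15      ]
rack [204.6, 248.9] 0.84 [ 0.46938416 -0.03519897  0.026     ]
```

View pics/w11.png

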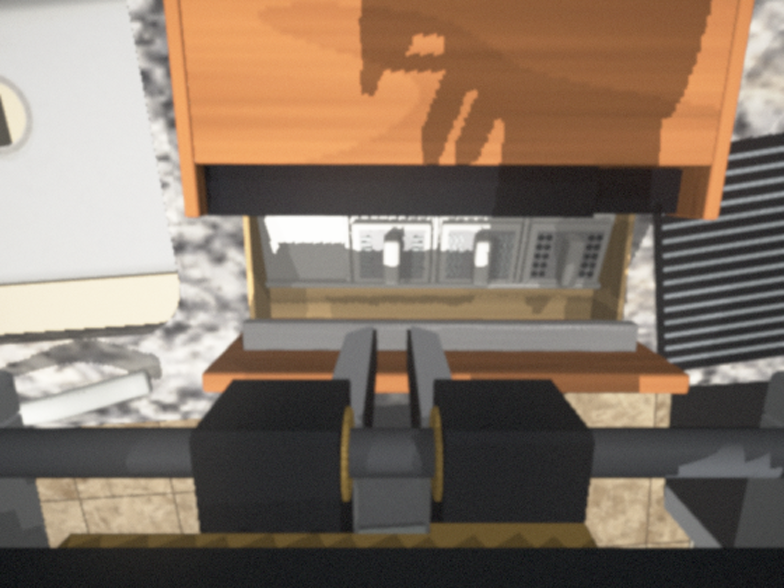

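Wrist picture: the holed, wavy and toothed inserts lie rib up in their own lanes at (567,255), (482,253) and (391,253), all against the lip line at row 285. The mat is empty. Next I'll go round to the outside of the front and push the drawer shut gently.

>>> {"api": "apply_moves", "payload": {"commands": [[0, 0.006, 0, -0.03, -0.01, 0, 0], [0, 0.006, 0, -0.06, -0.02, 0, 0], [0, 0.006, 0, -0.09, -0.03, 0, 0], [0, 0.006, 0, -0.115, -0.03, 0, 0], [0, 0.006, 0, -0.115, -0.03, 0, 0]]}}

```text
time: 34.05
tool_pos: [0.3757, -0.0204, 0.2655]
ee_rot: [3.141, 0.006, -0.073]
wrist_force: [-0.3, -0.4, 0.8]
width: 0.0006
finger_force: 0.0
```

>>> {"api": "apply_moves", "payload": {"commands": [[0, 0, 0, 0, 0, -0.04, 0], [0, 0, 0, 0, 0, -0.08, 0], [0, 0, 0, 0, 0, -0.12, 0], [0, 0, 0, 0, 0, -0.16, 0], [0, 0, 0, 0, 0, -0.165, 0]]}}

```text
time: 34.55
tool_pos: [0.3738, -0.0193, 0.0946]
ee_rot: [-3.14, 0.018, -0.072]
wrist_force: [0.0, 0.2, -0.0]
width: -0.0
finger_force: 0.0
```

>>> {"api": "apply_moves", "payload": {"commands": [[0, 0, 0, 0.006, -0.0004, 0, 0], [0, 0, 0, 0.012, -0.0009, 0, 0], [0, 0, 0, 0.018, -0.0013, 0, 0], [0, 0, 0, 0.024, -0.0018, 0, 0], [0, 0, 0, 0.03, -0.0022, 0, 0]]}}

```text
time: 35.05
tool_pos: [0.4088, -0.0228, 0.1017]
ee_rot: [3.141, 0.005, -0.072]
wrist_force: [-2.1, 0.3, 1.8]
width: 0.0002
finger_force: 0.7
```

>>> {"api": "apply_moves", "payload": {"commands": [[0, 0, 0, 0.006, -0.0004, 0, 0], [0, 0, 0, 0.012, -0.0009, 0, 0], [0, 0, 0, 0.018, -0.0013, 0, 0], [0, 0, 0, 0.024, -0.0018, 0, 0], [0, 0, 0, 0.03, -0.0022, 0, 0]]}}

```text
time: 35.55
tool_pos: [0.4381, -0.0249, 0.1004]
ee_rot: [3.141, 0.006, -0.072]
wrist_force: [-1.4, -0.2, 1.0]
width: 0.0003
finger_force: 0.7
```

>>> {"api": "apply_moves", "payload": {"commands": [[0, 0, 0, 0.006, -0.0004, 0, 0], [0, 0, 0, 0.012, -0.0009, 0, 0], [0, 0, 0, 0.018, -0.0013, 0, 0], [0, 0, 0, 0.024, -0.0018, 0, 0], [0, 0, 0, 0.03, -0.0022, 0, 0]]}}

```text
time: 36.05
tool_pos: [0.4681, -0.0272, 0.1004]
ee_rot: [3.141, 0.006, -0.072]
wrist_force: [-2.2, -0.9, 0.4]
width: 0.0005
finger_force: 0.7
```

>>> {"api": "apply_moves", "payload": {"commands": [[0, 0, 0, 0.005, -0.0004, 0, 0], [0, 0, 0, 0.01, -0.0007, 0, 0], [0, 0, 0, 0.015, -0.0011, 0, 0], [0, 0, 0, 0.019, -0.0014, 0, 0], [0, 0, 0, 0.023, -0.0017, 0, 0]]}}

```text
time: 36.55
tool_pos: [0.4902, -0.0288, 0.1004]
ee_rot: [3.141, 0.008, -0.072]
wrist_force: [-5.8, -0.6, 2.5]
width: 0.0005
finger_force: 2.9
```

>>> {"api": "apply_moves", "payload": {"commands": [[0, 0, 0, 0.003, -0.0002, 0, 0], [0, 0, 0, 0.006, -0.0004, 0, 0], [0, 0, 0, 0.009, -0.0006, 0, 0], [0, 0, 0, 0.012, -0.0009, 0, 0], [0, 0, 0, 0.014, -0.001, 0, 0]]}}

```text
time: 37.05
tool_pos: [0.5017, -0.0297, 0.1005]
ee_rot: [3.141, 0.013, -0.072]
wrist_force: [-8.0, -1.0, 3.1]
width: 0.0006
finger_force: 4.2
```

>>> {"api": "apply_moves", "payload": {"commands": [[0, 0, 0, 0.001, 0, 0, 0], [0, 0, 0, 0.002, -0.0001, 0, 0], [0, 0, 0, 0.003, -0.0002, 0, 0], [0, 0, 0, 0.004, -0.0003, 0, 0], [0, 0, 0, 0.005, -0.0004, 0, 0]]}}

```text
time: 37.55
tool_pos: [0.5084, -0.0302, 0.1004]
ee_rot: [3.141, 0.009, -0.073]
wrist_force: [-7.2, -1.5, 4.0]
width: 0.0004
finger_force: 3.6
```

>>> {"api": "apply_moves", "payload": {"commands": [[0, 0, 0, 0.001, 0, 0, 0], [0, 0, 0, 0.002, -0.0001, 0, 0], [0, 0, 0, 0.003, -0.0002, 0, 0], [0, 0, 0, 0.003, -0.0002, 0, 0], [0, 0, 0, 0.003, -0.0002, 0, 0]]}}

```text
time: 38.05
tool_pos: [0.5088, -0.0303, 0.1004]
ee_rot: [3.14, 0.015, -0.073]
wrist_force: [-14.4, -0.3, 8.5]
width: 0.0003
finger_force: 7.4
```

>>> {"api": "apply_moves", "payload": {"commands": [[0, 0, 0, 0.002, -0.0001, 0, 0], [0, 0, 0, 0.002, -0.0001, 0, 0], [0, 0, 0, -0.002, 0, 0, 0], [0, 0, 0, -0.005, 0, 0, 0], [0, 0, 0, -0.01, 0, 0, 0]]}}

```text
time: 38.55
tool_pos: [0.5034, -0.03, 0.1005]
ee_rot: [-3.141, 0.004, -0.072]
wrist_force: [0.5, -0.0, 0.1]
width: 0.0004
finger_force: 0.0
```

>>> {"api": "apply_moves", "payload": {"commands": [[0, 0, 0, -0.01, 0, 0, 0], [0, 0, 0, -0.03, 0, 0, 0], [0, 0, 0, -0.06, 0, 0.02, 0], [0, 0, 0, -0.09, 0, 0.06, 0], [0, 0, 0, -0.1, 0, 0.1, 0]]}}

```text
time: 39.05
tool_pos: [0.4003, -0.0299, 0.2009]
ee_rot: [3.141, 0.007, -0.072]
wrist_force: [1.0, -0.1, 0.3]
width: 0.0007
finger_force: 0.0
```

>>> {"api": "apply_moves", "payload": {"commands": [[0, 0, 0, 0, 0, 0.04, 0], [0, 0, 0, 0.01, 0, 0.08, 0], [0, 0, 0, 0.02, 0, 0.12, 0], [0, 0, 0, 0.02, 0, 0.15, 0], [0, 0, 0, 0.02, 0, 0.15, 0]]}}

```text
time: 39.55
tool_pos: [0.4245, -0.0305, 0.3556]
ee_rot: [3.14, -0.005, -0.072]
wrist_force: [0.2, -0.2, 0.4]
width: 0.0006
finger_force: 0.0
```

```bash
python3 - <<'E'
from h import *
o=get_obs(); print(o['time'],o['tool_pos'].round(4),o['wrist_force'])
s=snap('wrist','w12.png')
for n in ('top','scene','wrist'):
    st=snap(n)
    for q,z in(('front_top',.15),('salt',0),('pepper',0)):
        for r in place_of(n,q)[:1]: print(n,q,r['pixel'],round(r['score'],2),onz(st,r['pixel'],z).round(4))
E
```

```text
39.55 [ 0.4245 -0.0305  0.3556] [ 0.23826641 -0.15983962  0.42016054]
top front_top [200.5, 222.9] 0.67 [ 0.5329 -0.0391  0.15  ]
top salt [298.4, 173.6] 0.55 [ 0.7115 -0.3145  0.    ]
top pepper [327.1, 180.5] 0.64 [ 0.6914 -0.4042  0.    ]
scene front_top [267.4, 282.3] 0.68 [ 0.5192 -0.024   0.15  ]
scene salt [234.9, 206.3] 0.61 [ 0.7186 -0.3327  0.    ]
scene pepper [245.4, 190.9] 0.67 [ 0.7047 -0.4021  0.    ]
wrist front_top [274.7, 93.5] 0.62 [ 0.5245 -0.0325  0.15  ]
```

View pics/w12.png

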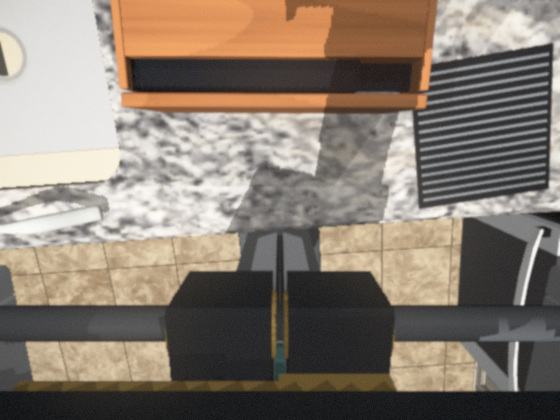

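The drawer front is flush at (275,100), back where it was latched at the start (x about 0.523), and it stays shut untouched. The mat is empty and the grinders stand as before, so I'm handing in.

```bash
python3 -c "
from bench import *
print(close_job())"
```

```text
the job is handed in; nothing more can be done
None
```

All three inserts on the mat were laid rib up in their own lanes against the lip, the drawer is pushed shut and stayed closed, the grinders look unmoved, and the job is handed in (no verdict was returned).

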